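# Change the colour filter in a bench lamp under its bayonet hood

## Robot

A 7-joint arm with a two-finger parallel gripper is mounted at the origin on a cart in front of the work surface, level with it; the furniture and walls round the work are solid. World frame = base frame: x ahead of the robot, y to its left, z up, the work surface at z = 0. Lengths are in m, angles in degrees, forces in N, time in s.
With the tool pointing down it reaches from about 0.425 to 0.875 m from the base axis. Payload 4.7 kg.
Tool frame: the origin (TCP) lies between the finger pads; the fingertips stand 19 mm ahead of it and the grasp point (between the pads) is the TCP; x points along the fingers, z is the direction in which the jaws open and shut, and the axes are right-handed (so a half turn about x gives the same grasp; the last joint's range is limited). The gripper opens to 87 mm and grips with 3 to 60 N. Pads are 19 mm wide; open, the fingers measure 117 mm over their backs; the gripper's body (75 mm by 190 mm) begins 51 mm behind the grasp point.
Start: joints at [-68.405, 18.392, -4.016, 83.108, 1.295, 78.541, -3.26], TCP at [0.231, 0.608, 0.242] pointing down, gripper open.
Joint ranges: [-163.93, 163.93], [-17.29, 119.83], [-79.2, 71.16], [3.27, 140.29], [-89.18, 269.18], [5.43, 117.66], [-154.24, 154.24]. Speed limits (degrees/s): [147.25, 147.25, 180, 180, 180, 180, 180].

## Interface

Orientations are given as [roll, pitch, yaw] about the fixed x, y, z axes, in that order (R = Rz(yaw) Ry(pitch) Rx(roll)).
In Python, from cell import monitor, read_camera, camera_model, env, regions_of gives the robot as it stands. The module is installed in compiled form; this text tells all that it offers.
- The arm moves only by the tool step_arm, never from a script. Its argument "deltas" is a list of rows, each a list of 5 numbers: the gripper's target within -1 to 1 (fully open at 1, half-way at 0, shut at -1), then the shift along the tool's x, y, z in m, then the turn about the tool's x in degrees. A call has 1 to 12 rows; each row is the pose to reach, as a shift and turn from the pose commanded when the call began, along the tool's axes at that moment; what a row does not reach only later rows make up. A row lasts 1/8 s, in which the tool goes at most 62.5 mm and 10.7 degrees, less where a joint would pass 70% of its speed; a pose out of reach is approached as far as the arm can. A call with a gripper value outside its range is refused whole. The fingers move at their own pace and stop on an object; "newtons" is the grip in N (left out, the last holds). Time passes only in rows, so rows that repeat a pose let the fingers close. It gives the time, the measured TCP pose, the force and the opening at its end, in the units of the state.
- monitor.get_obs(): the state, without advancing time (a new reading comes with each control period).
- read_camera(name): name is "side" or "top" or "wrist"; returns (picture, depth): 400x640x3 uint8, red, green, blue; 400x640 float32, m along the optical axis (not along the pixel's ray), 0 where there is no reading.
- camera_model(name): a dict with "fx", "fy", "cx", "cy" (pixels), "xyz" and "attitude" of the camera in the world. Camera axes: x right, y down, z forward; pixel columns grow to the right and rows downward; lengths in m; the calibration is good to about 2 mm. A picture is of the moment at which its call begins: read the wrist's pose just before it. camera_model takes no time and is no camera call; for the wrist camera it gives the pose at the moment of the call.
- env.sign_off(): hands the job in, once; it reports no verdict.
Trained networks look in the newest picture that a camera, given by its name, has taken for a name from the list of things; names that differ only in an ending like _2 or _b are one class to them, and where a whole thing is asked for, a point or a joint stands for the part that bears it (a point fixed in the world has none). Each returns a list of dicts, best first, with "p" (0 to 1); they miss things now and then, are a little off and sometimes report something else, mostly with a low value. They report only what shows in the picture. A call takes as long as a camera call. They do not tell look-alikes from the thing itself.
- regions_of(camera, thing): "pixels" (400x640 bool, what is visible of it) and "pixel" ([column, row] in pixels, amid what is visible of it).
The state is a dict: "time_s": time; "qpos": joint angles; "joint_velocities": joint speeds; "effort": joint torques, N m; "tool_pos": TCP position; "tool_rot": TCP orientation; "force": force on the tool from outside, world axes, zero at the start; "wrist_torque": the same for the moment, N m; "grip_width": finger opening in m.
Only numpy, scipy, OpenCV 4.12 (cv2) and the standard library are available. Lean on these libraries where they do the work, as an engineer would, in place of code of your own. Each camera call takes 0.05 s, during which the arm holds its last target. There are 200 camera calls.

## Task

Change the lamp's colour filter from orange to blue. The orange filter lies in the lamp under the brass retaining ring, and the hood encloses both: unlock the hood and stand it and the brass ring upright in the metal tray while the lamp is open, put the orange filter on the empty stand with the orange rim, and seat the blue filter in the lamp. Then put the brass ring back on top of it and put the hood back over both, fully home and locked again; leave the green filter on its stand.

Things in the scene. Friction and masses are not known exactly. Their poses are not given: they have to be found in the camera images.
- lamp: Fixed grey finned box 100x103 mm. On it a flange, 82 mm across, top at z=32 mm, and a spigot 52 mm across, rim at z=50 mm, with a well 41 mm across, 5.5 mm deep (a seated cell's origin is at z=45 mm). Two 5 mm pins on the spigot at the lamp's +y and -y, reaching 34 mm from the axis. Flange dots: white at -x (locked), red 40 deg anticlockwise from above (open). Origin: underside centre.
- hood: Hollow hood 84 mm high, open at both ends: black skirt 64 mm across (57 inside), clear wall, black collar 50 mm across from 63 to 84 mm up: grip there. Bayonet on the lamp's pins: locked at the lamp's yaw; goes off and on at 40 deg (+-8) anticlockwise from above; turns freely while its edge is under 2 mm above the flange. Half a turn is the same. Origin: lower edge centre; -x: white index line.
- retaining_ring: Brass ring, 48 mm across, 23 mm high, 23 mm bore, on the orange filter at the start. Conical foot 5 mm high (28 mm across at the bottom, 37 at the top), then a cylindrical body of 18 mm to grip. The foot sits in the well on top of a filter, the body on the filter's rim (18 mm from origin to origin; in the lamp its origin is at z=63 mm). Origin: centre of the foot's underside. Yaw is free.
- orange_filter: Black filter cell with orange glass and band, in the lamp's well under the brass ring at the start. 48 mm across, 23 mm high: conical foot 5 mm high (28 mm across at the bottom, 37 at the top), then a cylindrical body of 18 mm to grip, with a well in its top, 41 mm across, 5.5 mm deep, the glass at its bottom. Origin: centre of the foot's underside. Yaw is free.
- blue_filter: Filter cell with blue glass and band, on the stand with the blue rim (its origin at z=11 mm). Same cell as the orange one: 48 mm across, 23 mm high with 5 mm conical foot and a well on top; origin at the centre of the foot's underside.
- green_filter: Filter cell with green glass and band, on the stand with the green rim, where it stays. Same cell as the orange one; origin at the centre of the foot's underside.
- orange_stand: Fixed round black stand, 64 mm across, 16 mm high, with an orange rim round the well in its top (41 mm across, 5.5 mm deep), empty at the start; a cell seated in it has its origin at z=11 mm. Origin: centre of the underside. Two like stands, with a blue and a green rim, carry the blue and green filters; the three stand in a row about 120 mm apart, in any order.
- tray: Fixed shallow metal tray with dark lining, 116 mm (its x) by 196 mm (its y), rim 10 mm high, walls 3 mm, floor at z=3 mm, empty at the start; hood and brass ring fit in it side by side, 50 mm either way along y. Origin: centre of the underside.
Things that resemble listed ones, but are neither listed nor needed, are in the scene too. What is meant by the retaining_ring is not pink, and is the larger of those in its own colour.

How it is judged:
By the outcome, as a careful person would: the job done as asked, in the order asked, and still so for the second after the job is handed in, with the robot touching nothing.
It also fails if it takes over 125 s, if anything falls off the work surface, if the arm or the gripper's body presses on something with over 40 N, if the wrist force passes 120 N, or if a joint passes its speed limit or range.

## Working session

There is one attempt and no reset: what is moved stays moved. The work goes in short steps, Python scripts to look and compute and a tool call to move; the robot and the scene stay as the last step left them, time stands still between calls to the robot, and variables do not carry over. Pictures are saved under pics/ and viewed, about 12 in all and at most 16, crops included, and the job is handed in when it is done.

Besides the shell and the picture viewer there is one more tool, called after "Call:" as name(argument=value, ...) on one line, values as JSON. step_arm: Moves the arm, as the interface text tells. Its arguments: {"type":"object","properties":{"deltas":{"type":"array"},"newtons":{"type":"number"}},"required":["deltas"]}

```bash
ls; mkdir -p pics; python3 - <<'E'
from cell import *
import cv2,numpy as np
o=monitor.get_obs();print({k:np.round(v,3).tolist() for k,v in o.items()})
for n in("top","side"):
    p,d=read_camera(n);cv2.imwrite(f"pics/{n}0.png",p[...,::-1]);np.savez(f"{n}0.npz",p=p,d=d);print(n,camera_model(n))
print(camera_model("wrist"))
E
```

```text
pics
{'time_s': 0.0, 'qpos': [-68.406, 18.44, -4.014, 83.177, 1.295, 78.542, -3.26], 'joint_velocities': [-0.028, -0.033, 0.005, -0.037, 0.019, 0.062, 0.048], 'effort': [0.0, -49.128, -0.404, -31.254, -0.064, 0.043, 0.0], 'tool_pos': [0.231, 0.607, 0.24], 'tool_rot': [-176.715, 89.887, -107.501], 'force': [-0.139, -0.349, -1.027], 'wrist_torque': [0.013, 0.034, -0.013], 'grip_width': 0.087}
top {'fx': 436.96620488208714, 'fy': 436.96620488208714, 'cx': 314.21042112982263, 'cy': 199.60249828659548, 'xyz': array([ 0.33328876, -0.21006035,  0.89820301]), 'attitude': array([-168.8133016 ,    1.60617344,  -91.54561016])}
side {'fx': 462.5976900358414, 'fy': 462.5976900358414, 'cx': 316.1942756007567, 'cy': 192.0550504168692, 'xyz': array([0.097953  , 0.53599738, 0.52083326]), 'attitude': array([-119.06940275,    1.18442763, -152.61662518])}
{'fx': 329.32208030364706, 'fy': 329.32208030364706, 'cx': 320.23838920249494, 'cy': 195.70069633844315, 'xyz': array([0.15087334, 0.63817176, 0.38485223]), 'attitude': array([1.62053490e+02, 1.37708069e-01, 6.92594997e+01])}
```

View pics/top0.png

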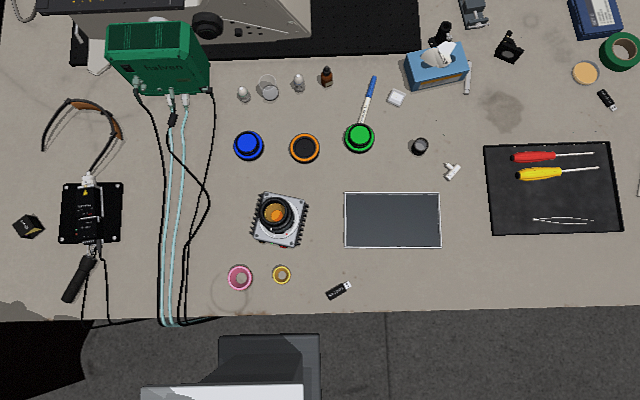

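View pics/side0.png

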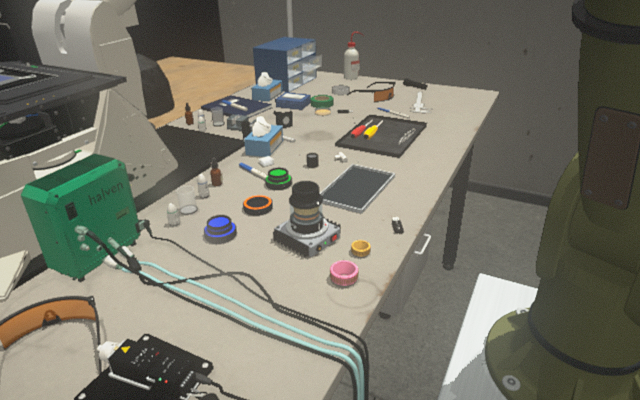

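```bash
cat > h.py <<'E'
import numpy as np,cv2
from scipy.spatial.transform import Rotation as R
from cell import *
def Rm(a): return R.from_euler('xyz',a,degrees=True).as_matrix()
def cloud(d,m):
    h,w=d.shape;u,v=np.meshgrid(np.arange(w),np.arange(h))
    P=np.stack([(u-m['cx'])/m['fx']*d,(v-m['cy'])/m['fy']*d,d],-1)
    W=P@Rm(m['attitude']).T+m['xyz'];W[d<=0]=np.nan;return W
def proj(pt,m):
    q=(np.asarray(pt)-m['xyz'])@Rm(m['attitude']);return q[...,:2]/q[...,2:]*[m['fx'],m['fy']]+[m['cx'],m['cy']]
def circ(xy):
    (c,r)=cv2.minEnclosingCircle(xy.astype(np.float32)*1000);return np.round(c,1),round(r,1)
def onplane(uv,z,m):
    uv=np.atleast_2d(uv).astype(float);r=np.c_[(uv[:,0]-m['cx'])/m['fx'],(uv[:,1]-m['cy'])/m['fy'],np.ones(len(uv))]@Rm(m['attitude']).T
    return m['xyz']+r*((z-m['xyz'][2])/r[:,2])[:,None]
E
python3 - <<'E'
from h import *
for n in("top","side"):
    z=np.load(f"{n}0.npz");m=camera_model(n);W=cloud(z['d'],m)
    for t in("lamp","hood","blue_filter","green_filter","orange_stand","tray","retaining_ring","orange_filter"):
        for r in regions_of(n,t)[:3]:
            P=W[r['pixels']];P=P[~np.isnan(P[:,0])]
            zt=np.percentile(P[:,2],97);T=P[P[:,2]>zt-.006]
            mm,MM=np.percentile(T[:,:2],[1,99],axis=0)*1000
            print(n,t,round(r['p'],2),r['pixel'],len(P),'ztop',round(zt*1000,1),'med',np.round(np.median(P,0)*1000,1),'bbox mid',np.round((mm+MM)/2,1),'size',np.round(MM-mm,1))
            if t in("lamp","tray") and n=="top":
                S=P[P[:,2]<.045] if t=="lamp" else P
                print(cv2.minAreaRect(S[:,:2].astype(np.float32)*1000))
E
```

```text
top lamp 0.96 [288.8, 230.3] 1291 ztop 34.2 med [ 449.3 -133.7   26.5] bbox mid [ 470.1 -117.6] size [97.4 95.4]
((468.68096923828125, -116.2047348022461), (103.6491928100586, 103.86604309082031), 77.19081115722656)
top hood 0.65 [281.0, 221.1] 625 ztop 118.1 med [ 459.4 -124.2   95.5] bbox mid [ 469.9 -117.6] size [47.7 49.2]
top blue_filter 0.9 [246.2, 146.6] 463 ztop 35.7 med [630.9 -53.4  30. ] bbox mid [631.8 -53.7] size [45.8 45.7]
top green_filter 0.81 [359.6, 134.5] 440 ztop 35.7 med [ 639.2 -288.7   29.7] bbox mid [ 639.9 -289. ] size [45.3 45.6]
top green_filter 0.37 [392.4, 224.2] 5314 ztop 10.2 med [ 463.1 -350.3    4. ] bbox mid [ 463.4 -348.4] size [116.1 193.7]
top orange_stand 0.91 [303.1, 150.0] 765 ztop 19.3 med [ 621.3 -172.3   14.4] bbox mid [ 621.9 -172.6] size [61. 61.]
top tray 0.9 [392.6, 223.0] 5386 ztop 10.6 med [ 463.  -350.4    4. ] bbox mid [ 463.5 -348.5] size [116.9 194.3]
((463.4835510253906, -349.1885986328125), (195.28564453125, 115.52996826171875), 87.82337951660156)
top retaining_ring 0.62 [237.7, 274.3] 408 ztop 25.5 med [354.1 -35.2  20.1] bbox m
[... 635 characters left out ...]
0.53 [279.2, 175.5] 243 ztop 32.9 med [ 635.3 -280.2   27.5] bbox mid [ 637.7 -287.6] size [45.8 44.6]
side green_filter 0.25 [304.6, 239.5] 1489 ztop 31.9 med [443.9 -83.8  23.6] bbox mid [ 468.7 -106.6] size [100.6  77.7]
side orange_stand 0.79 [256.8, 205.1] 502 ztop 16.3 med [ 617.2 -166.2   11.3] bbox mid [ 619.6 -169.7] size [60.3 58.9]
side tray 0.58 [354.9, 187.6] 2221 ztop 8.7 med [ 459.8 -342.2    2.4] bbox mid [ 461.1 -347.4] size [117.9 198. ]
side retaining_ring 0.71 [345.5, 271.2] 587 ztop 22.9 med [353.  -39.1  16.2] bbox mid [352.6 -35.9] size [46.2 45.3]
side retaining_ring 0.55 [361.7, 249.2] 260 ztop 17.2 med [ 356.  -118.9   11.5] bbox mid [ 355.7 -119.2] size [33.5 34.5]
```

```bash
cat > go.py <<'E'
import sys
from h import *
# usage: go.py x,y,z,yaw ... (mm, deg) -> tool-frame deltas (mm, deg) from the present pose; '-' keeps a value
def pose():
    o=monitor.get_obs();M=Rm(o['tool_rot']);z=M[:,2];return o,np.array(o['tool_pos']),M,np.degrees(np.arctan2(z[1],z[0]))
if __name__=="__main__":
    o,p,M,yaw=pose()
    print('t',round(o['time_s'],2),'tcp',np.round(p*1000,1),'yaw',round(yaw,1),'tilt x',np.round(M[:,0],4),'F',np.round(o['force'],1),'w',round(o['grip_width']*1000,1),'q',np.round(o['qpos'],0))
    for a in sys.argv[1:]:
        v=[None if s=='-' else float(s) for s in a.split(',')]
        t=np.array([p[i]*1000 if v[i] is None else v[i] for i in range(3)])
        d=M.T@(t-p*1000);dy=0 if v[3] is None else (yaw-v[3]+90)%180-90
        if len(v)>4: dy=v[4]
        print(a,'->',np.round(d,1),'turn',round(dy,1))
E
python3 go.py 450,380,250,30,39 500,100,250,0,69 469,-117,220,-20,89
```

```text
t 0.9 tcp [230.7 607.7 241.6] yaw 69.2 tilt x [ 1.e-04  1.e-04 -1.e+00] F [ 0.2  0.6 -0.3] w 87.3 q [-68.  18.  -4.  83.   1.  79.  -3.]
450,380,250,30,39 -> [  -8.4 -285.8 -135.1] turn 39.0
500,100,250,0,69 -> [  -8.4 -432.  -379.1] turn 69.0
469,-117,220,-20,89 -> [  21.5 -480.  -593. ] turn 89.0
```

Call:
step_arm(deltas=[[1, -0.008, -0.286, -0.135, 39], [1, -0.008, -0.286, -0.135, 39], [1, -0.008, -0.286, -0.135, 39], [1, -0.008, -0.286, -0.135, 39], [1, -0.008, -0.286, -0.135, 39], [1, -0.008, -0.432, -0.379, 69], [1, -0.008, -0.432, -0.379, 69], [1, -0.008, -0.432, -0.379, 69], [1, -0.008, -0.432, -0.379, 69], [1, -0.008, -0.432, -0.379, 69]])

```text
time_s: 2.15
tool_pos: [0.5005, 0.0962, 0.2501]
tool_rot: [9.8, 89.9, 9.8]
force: [0.4, -0.6, -0.1]
grip_width: 0.0872
```

```bash
python3 go.py 469,-117,220,-20,20
```

```text
t 2.15 tcp [500.5  96.2 250.1] yaw -0.0 tilt x [ 1.1e-03  2.0e-04 -1.0e+00] F [ 0.4 -0.6 -0.1] w 87.2 q [-38.   0.  25. 103.  -0.  77. -14.]
469,-117,220,-20,20 -> [  30.  -213.2  -31.5] turn 20.0
```

Call:
step_arm(deltas=[[1, 0.0, -0.213, -0.032, 20], [1, 0.0, -0.213, -0.032, 20], [1, 0.0, -0.213, -0.032, 20], [1, 0.02, -0.213, -0.032, 20], [1, 0.02, -0.213, -0.032, 20], [1, 0.02, -0.213, -0.032, 20]])

```text
time_s: 2.9
tool_pos: [0.4693, -0.1119, 0.2299]
tool_rot: [68.7, 89.9, 49.0]
force: [-0.7, 0.8, -0.9]
grip_width: 0.0871
```

```bash
python3 go.py 469,-117,105,-20; python3 - <<'E'
from h import *
m=camera_model("wrist");p,d=read_camera("wrist");cv2.imwrite("pics/w1.png",p[...,::-1]);W=cloud(d,m);np.savez("w1.npz",W=W,p=p)
for t in("hood","lamp","blue_filter","orange_stand","tray"):
    for r in regions_of("wrist",t)[:2]:
        P=W[r['pixels']];P=P[~np.isnan(P[:,0])]
        zt=np.percentile(P[:,2],97);T=P[P[:,2]>zt-.006];mm,MM=np.percentile(T[:,:2],[1,99],axis=0)*1000
        print(t,round(r['p'],2),r['pixel'],len(P),'ztop',round(zt*1000,1),'bbox mid',np.round((mm+MM)/2,1),'size',np.round(MM-mm,1))
E
```

```text
t 2.9 tcp [ 469.3 -111.9  229.9] yaw -19.7 tilt x [ 6.e-04  7.e-04 -1.e+00] F [-0.7  0.8 -0.9] w 87.1 q [-27.  -3.  36. 108.   2.  75. -11.]
469,-117,105,-20 -> [124.9  -5.    1.4] turn 0.3
hood 0.87 [321.5, 182.1] 3380 ztop 117.8 bbox mid [ 470.4 -117.8] size [48.2 48.2]
lamp 0.78 [320.6, 148.2] 4011 ztop 34.1 bbox mid [ 470.9 -118. ] size [100.8  91.2]
blue_filter 0.6 [459.4, 60.7] 2350 ztop 35.7 bbox mid [631.4 -53.2] size [45.7 44.9]
orange_stand 0.9 [466.6, 174.6] 2686 ztop 18.7 bbox mid [ 621.6 -171.7] size [60.2 59.7]
tray 0.8 [371.7, 322.6] 4514 ztop 11.5 bbox mid [ 464.5 -241.9] size [113.3 293. ]
```

View pics/w1.png

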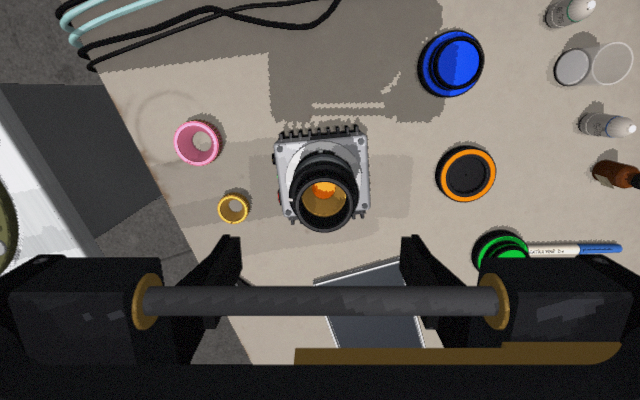

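Call:
step_arm(deltas=[[1, 0.05, -0.0055, 0.002, 0], [1, 0.095, -0.0055, 0.002, 0], [1, 0.124, -0.0055, 0.002, 0], [1, 0.124, -0.0055, 0.002, 0], [-1, 0.124, -0.0055, 0.002, 0], [-1, 0.124, -0.0055, 0.002, 0], [-1, 0.124, -0.0055, 0.002, 0], [-1, 0.124, -0.0055, 0.002, 0], [-1, 0.124, -0.0055, 0.002, 0], [-1, 0.124, -0.0055, 0.002, 0]], newtons=30)

```text
time_s: 4.45
tool_pos: [0.4698, -0.119, 0.1065]
tool_rot: [27.1, 89.9, 7.3]
force: [-0.7, 0.7, 6.2]
grip_width: 0.0601
```

```bash
python3 go.py -,-,180,-
```

```text
t 4.45 tcp [ 469.8 -119.   106.5] yaw -19.8 tilt x [ 1.9e-03  2.0e-04 -1.0e+00] F [-0.7  0.7  6.2] w 60.1 q [-25.   5.  38. 117.  -4.  59.  -5.]
-,-,180,- -> [-73.5   0.1   0.1] turn 0
```

Call:
step_arm(deltas=[[-1, 0, 0, 0, 0], [-1, 0, 0, 0, 0], [-1, 0, 0, 0, 0], [-1, 0, 0, 0, 0]])

```text
time_s: 4.95
tool_pos: [0.4698, -0.119, 0.1065]
tool_rot: [26.6, 89.9, 6.8]
force: [-0.9, 0.8, 5.9]
grip_width: 0.0609
```

Call:
step_arm(deltas=[[0.6, 0, 0.0012, 0, 0], [0.6, -0.01, 0.0012, 0, 0], [0.6, -0.01, 0.0012, 0, 0], [-1, -0.01, 0.0012, 0, 0], [-1, -0.01, 0.0012, 0, 0], [-1, -0.01, 0.0012, 0, 0], [-1, -0.01, 0.0012, 0, 0], [-1, -0.01, 0.0012, 0, 0], [-1, -0.01, 0.0012, 0, 0], [-1, -0.01, 0.0012, 0, 0]])

```text
time_s: 6.2
tool_pos: [0.4692, -0.1177, 0.1154]
tool_rot: [-177.1, 90.0, 163.1]
force: [0.0, 0.6, -1.1]
grip_width: 0.0487
```

```bash
python3 go.py ; python3 - <<'E'
from h import *
p,d=read_camera("side");q=p[110:290,200:420];cv2.imwrite("pics/s1.png",cv2.resize(q,None,fx=3,fy=3,interpolation=cv2.INTER_CUBIC)[...,::-1])
E
```

```text
t 6.2 tcp [ 469.2 -117.7  115.4] yaw -19.8 tilt x [-3.e-04  1.e-04 -1.e+00] F [ 0.   0.6 -1.1] w 48.7 q [-26.   4.  38. 116.  -3.  61.  -6.]
```

View pics/s1.png

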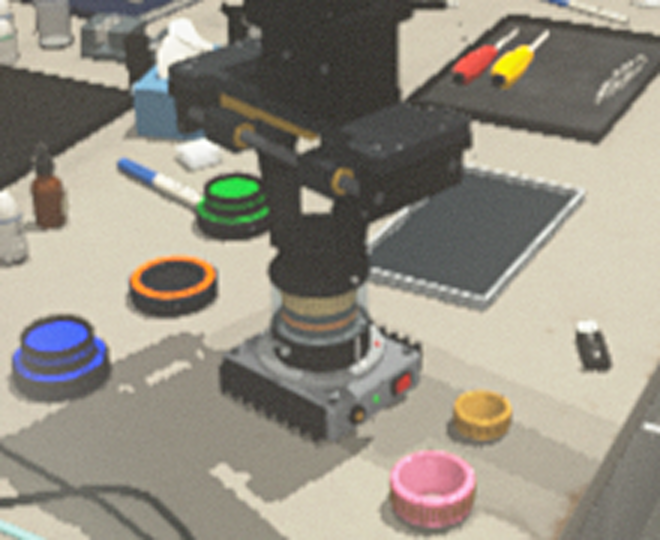

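Call:
step_arm(deltas=[[-1, 0, 0, 0, -8], [-1, 0, 0, 0, -16], [-1, 0, 0, 0, -24], [-1, 0, 0, 0, -32], [-1, 0, 0, 0, -40], [-1, 0, 0, 0, -40], [-1, 0, 0, 0, -40]])

```text
time_s: 7.12
tool_pos: [0.4691, -0.1178, 0.1154]
tool_rot: [135.8, 90.0, 155.9]
force: [0.6, -0.3, -1.0]
grip_width: 0.0486
```

Call:
step_arm(deltas=[[-1, -0.003, 0, 0, 0], [-1, -0.006, 0, 0, 0], [-1, -0.009, 0, 0, 0], [-1, -0.012, 0, 0, 0], [-1, -0.012, 0, 0, 0]])

```text
time_s: 7.75
tool_pos: [0.4696, -0.1178, 0.1279]
tool_rot: [-12.5, 90.0, 7.8]
force: [0.1, 0.7, -2.9]
grip_width: 0.0486
```

```bash
python3 go.py; python3 - <<'E'
from h import *
p,d=read_camera("side");q=p[110:290,200:420];cv2.imwrite("pics/s2.png",cv2.resize(q,None,fx=3,fy=3,interpolation=cv2.INTER_CUBIC)[...,::-1])
E
```

```text
t 7.75 tcp [ 469.6 -117.8  127.9] yaw 20.2 tilt x [ 8.e-04  1.e-04 -1.e+00] F [ 0.1  0.7 -2.9] w 48.6 q [-24.   3.  36. 115.  -2.  62.  33.]
```

View pics/s2.png

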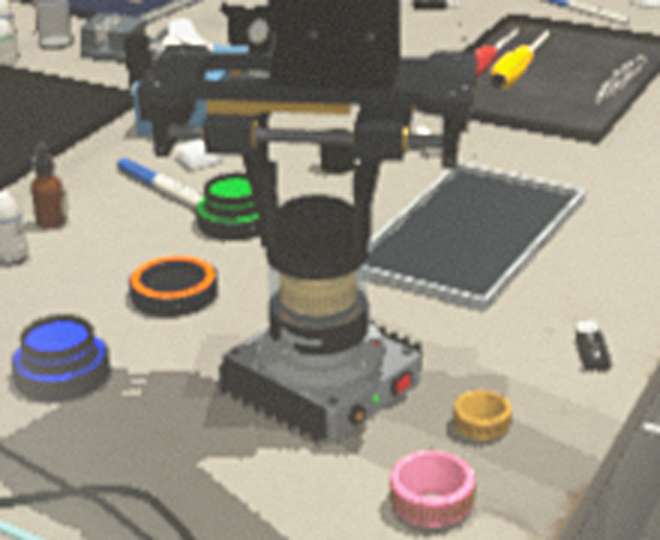

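```bash
python3 go.py -,-,215,- 460.6,-398.3,215,- 460.6,-398.3,100,- 460.6,-398.3,88,-
```

```text
t 7.8 tcp [ 469.4 -117.8  127.7] yaw 20.2 tilt x [ 3.e-04  1.e-04 -1.e+00] F [ 0.1 -0.7 -1.2] w 48.4 q [-24.   3.  36. 115.  -2.  62.  33.]
-,-,215,- -> [-87.3   0.    0. ] turn 0
460.6,-398.3,215,- -> [ -87.4 -260.2 -105.1] turn 0
460.6,-398.3,100,- -> [  27.6 -260.2 -105.2] turn 0
460.6,-398.3,88,- -> [  39.6 -260.2 -105.2] turn 0
```

Call:
step_arm(deltas=[[-1, -0.04, 0, 0, 0], [-1, -0.087, 0, 0, 0], [-1, -0.087, -0.045, -0.018, 0], [-1, -0.087, -0.095, -0.038, 0], [-1, -0.087, -0.145, -0.058, 0], [-1, -0.087, -0.195, -0.079, 0], [-1, -0.087, -0.235, -0.095, 0], [-1, -0.087, -0.26, -0.105, 0], [-1, -0.04, -0.26, -0.105, 0], [-1, 0.0, -0.26, -0.105, 0], [-1, 0.02, -0.26, -0.105, 0], [-1, 0.028, -0.26, -0.105, 0]])

```text
time_s: 9.3
tool_pos: [0.4605, -0.3977, 0.0987]
tool_rot: [135.3, 89.9, 155.5]
force: [-0.6, 0.6, -2.5]
grip_width: 0.0486
```

```bash
python3 go.py 460.6,-398.3,87.5,-
```

```text
t 9.3 tcp [ 460.5 -397.7   98.7] yaw 20.2 tilt x [-1.1e-03  5.0e-04 -1.0e+00] F [-0.6  0.6 -2.5] w 48.6 q [  1.  25.  46. 100. -20.  64.  74.]
460.6,-398.3,87.5,- -> [11.2 -0.6 -0.1] turn 0
```

Call:
step_arm(deltas=[[-1, 0.006, 0, 0, 0], [-1, 0.0095, 0, 0, 0], [-1, 0.0115, 0, 0, 0], [-1, 0.0125, 0, 0, 0], [-1, 0.0125, 0, 0, 0]])

```text
time_s: 9.93
tool_pos: [0.4607, -0.3981, 0.0873]
tool_rot: [-31.8, 90.0, -11.5]
force: [-0.6, -0.1, -1.5]
grip_width: 0.0483
```

Call:
step_arm(deltas=[[0.4, 0, 0, 0, 0], [0.7, 0, 0, 0, 0], [0.7, 0, 0, 0, 0], [0.7, -0.02, 0, 0, 0], [0.8, -0.07, 0, 0, 0], [0.8, -0.12, 0, 0, 0], [0.8, -0.12, 0, 0, 0]])

```text
time_s: 10.8
tool_pos: [0.4624, -0.4006, 0.2131]
tool_rot: [-51.8, 89.4, -31.7]
force: [-0.1, -1.0, 0.2]
grip_width: 0.0782
```

```bash
python3 go.py 469.4,-117.8,200,0 469.4,-117.8,89,0
```

```text
t 10.8 tcp [ 462.4 -400.6  213.1] yaw 20.2 tilt x [ 0.0083 -0.0051 -1.    ] F [-0.1 -1.   0.2] w 78.2 q [ -2.  19.  50.  93. -15.  74.  70.]
469.4,-117.8,200,0 -> [ 11.7 263.1 104.1] turn 20.2
469.4,-117.8,89,0 -> [122.7 264.  103.4] turn 20.2
```

Call:
step_arm(deltas=[[0.8, 0.0, 0.05, 0.02, 8], [0.8, 0.0, 0.1, 0.04, 20], [0.8, 0.01, 0.15, 0.06, 20], [0.8, 0.01, 0.2, 0.08, 20], [0.8, 0.03, 0.24, 0.095, 20], [0.8, 0.06, 0.2635, 0.1035, 20], [0.8, 0.06, 0.2635, 0.1035, 20], [0.8, 0.06, 0.2635, 0.1035, 20]])

```text
time_s: 11.8
tool_pos: [0.4671, -0.1164, 0.1479]
tool_rot: [-31.7, 89.9, -31.6]
force: [0.8, 0.6, 0.1]
grip_width: 0.0783
```

```bash
python3 - <<'E'
from h import *
m=camera_model("wrist");p,d=read_camera("wrist");W=cloud(d,m)
for t in("retaining_ring","orange_filter","lamp","hood"):
    for r in regions_of("wrist",t)[:3]:
        P=W[r['pixels']];P=P[~np.isnan(P[:,0])]
        zt=np.percentile(P[:,2],97);T=P[P[:,2]>zt-.004];mm,MM=np.percentile(T[:,:2],[1,99],axis=0)*1000
        print(t,round(r['p'],2),r['pixel'],len(P),'ztop',round(zt*1000,1),'bbox mid',np.round((mm+MM)/2,1),'size',np.round(MM-mm,1))
E
python3 go.py 469.4,-117.8,89,0
```

```text
retaining_ring 0.91 [194.1, 197.1] 1279 ztop 19.0 bbox mid [ 358.4 -120.8] size [34.1 34.2]
retaining_ring 0.81 [325.3, 227.7] 3401 ztop 88.0 bbox mid [ 470.1 -117.8] size [45.8 45.9]
retaining_ring 0.59 [175.0, 97.7] 2910 ztop 24.8 bbox mid [355.  -38.2] size [45.9 45.8]
orange_filter 0.71 [324.3, 204.8] 972 ztop 68.1 bbox mid [ 468.9 -111.5] size [37.  34.1]
lamp 0.82 [320.6, 174.4] 9015 ztop 49.1 bbox mid [ 470.1 -106.5] size [50.  40.8]
t 12.05 tcp [ 467.1 -116.1  147.8] yaw 0.1 tilt x [ 1.4e-03 -1.0e-04 -1.0e+00] F [-0.8  0.4 -0.7] w 78.4 q [-33.   1.  45. 115.  -1.  65.  12.]
469.4,-117.8,89,0 -> [58.8 -1.7  2.2] turn 0.1
```

Call:
step_arm(deltas=[[0.8, 0.03, -0.0017, 0.0022, 0], [0.8, 0.052, -0.0017, 0.0022, 0], [0.8, 0.0585, -0.0017, 0.0022, 0], [0.8, 0.0585, -0.0017, 0.0022, 0], [-1, 0.0585, -0.0017, 0.0022, 0], [-1, 0.0585, -0.0017, 0.0022, 0], [-1, 0.0585, -0.0017, 0.0022, 0], [-1, 0.0585, -0.0017, 0.0022, 0], [-1, 0.0585, -0.0017, 0.0022, 0], [-1, 0.0585, -0.0017, 0.0022, 0], [-1, 0.0585, -0.0017, 0.0022, 0]], newtons=20)

```text
time_s: 13.42
tool_pos: [0.4692, -0.1167, 0.0888]
tool_rot: [14.0, 90.0, 14.2]
force: [-0.7, -0.7, 2.4]
grip_width: 0.0475
```

```bash
python3 go.py -,-,145,- 464.4,-298.3,145,0 464.4,-298.3,45,0 464.4,-298.3,30,0
```

```text
t 13.43 tcp [ 469.2 -116.7   88.8] yaw 0.2 tilt x [ 6.e-04  2.e-04 -1.e+00] F [-0.7 -0.7  2.4] w 47.5 q [-32.   7.  45. 118.  -6.  57.  17.]
-,-,145,- -> [-56.2   0.    0. ] turn 0
464.4,-298.3,145,0 -> [ -56.2 -181.6   -5.5] turn 0.2
464.4,-298.3,45,0 -> [  43.8 -181.6   -5.5] turn 0.2
464.4,-298.3,30,0 -> [  58.8 -181.6   -5.5] turn 0.2
```

Call:
step_arm(deltas=[[-1, -0.015, 0, 0, 0], [-1, -0.045, 0, 0, 0], [-1, -0.056, -0.02, 0, 0], [-1, -0.056, -0.07, -0.002, 0], [-1, -0.056, -0.12, -0.004, 0], [-1, -0.056, -0.16, -0.0055, 0], [-1, -0.056, -0.1815, -0.0055, 0], [-1, 0.0, -0.1815, -0.0055, 0], [-1, 0.035, -0.1815, -0.0055, 0], [-1, 0.05, -0.1815, -0.0055, 0], [-1, 0.05, -0.1815, -0.0055, 0]])

```text
time_s: 14.8
tool_pos: [0.4638, -0.2981, 0.0385]
tool_rot: [165.8, 89.9, 166.0]
force: [0.3, 0.0, -1.5]
grip_width: 0.0472
```

```bash
python3 go.py 464.4,-298.3,29.3,0; python3 - <<'E'
from h import *
p,d=read_camera("side");q=p[110:290,200:420];cv2.imwrite("pics/s3.png",cv2.resize(q,None,fx=3,fy=3,interpolation=cv2.INTER_CUBIC)[...,::-1])
E
```

```text
t 14.8 tcp [ 463.8 -298.1   38.5] yaw 0.2 tilt x [-1.2e-03  3.0e-04 -1.0e+00] F [ 0.3  0.  -1.5] w 47.2 q [-11.  23.  48. 111. -21.  55.  48.]
464.4,-298.3,29.3,0 -> [ 9.2 -0.2  0.6] turn 0.2
```

View pics/s3.png

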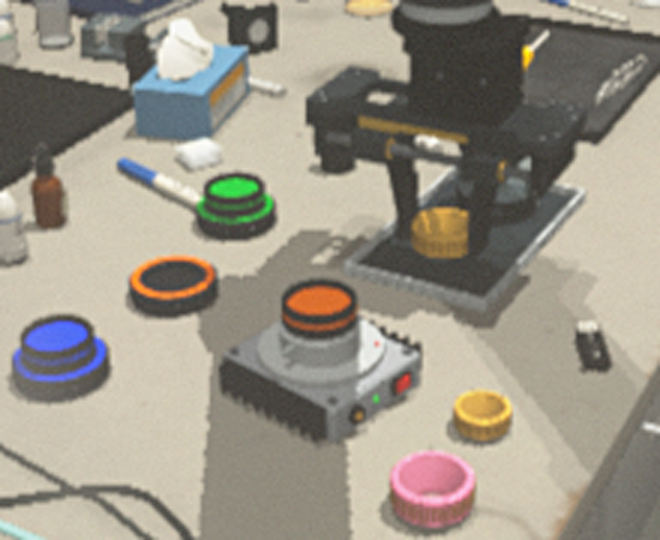

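Call:
step_arm(deltas=[[-1, 0.005, 0, 0.0005, 0], [-1, 0.008, 0, 0.0005, 0], [-1, 0.0092, 0, 0.0005, 0], [-1, 0.0092, 0, 0.0005, 0]])

```text
time_s: 15.35
tool_pos: [0.4646, -0.2982, 0.0294]
tool_rot: [24.0, 90.0, 24.2]
force: [-0.3, 0.5, -1.4]
grip_width: 0.0478
```

Call:
step_arm(deltas=[[0.0, 0, 0, 0, 0], [0.5, 0, 0, 0, 0], [0.7, 0, 0, 0, 0], [0.7, -0.015, 0, 0, 0], [0.8, -0.06, 0, 0, 0], [0.8, -0.1, 0, 0, 0], [0.8, -0.1, 0.06, 0.001, 0], [0.8, -0.1, 0.12, 0.003, 0], [0.8, -0.1, 0.1805, 0.005, 0], [0.8, -0.1, 0.1805, 0.005, 0], [0.8, -0.1, 0.1805, 0.005, 0]])

```text
time_s: 16.73
tool_pos: [0.4692, -0.1182, 0.1302]
tool_rot: [-0.2, 89.9, 0.1]
force: [0.3, -0.5, 0.7]
grip_width: 0.0781
```

```bash
python3 - <<'E'
from h import *
p,d=read_camera("top");m=camera_model("top");W=cloud(d,m)
for t in("hood","retaining_ring"):
    for r in regions_of("top",t)[:4]:
        P=W[r['pixels']];P=P[~np.isnan(P[:,0])]
        zt=np.percentile(P[:,2],97);T=P[P[:,2]>zt-.004];mm,MM=np.percentile(T[:,:2],[1,99],axis=0)*1000
        print(t,round(r['p'],2),r['pixel'],len(P),'ztop',round(zt*1000,1),'bbox mid',np.round((mm+MM)/2,1),'size',np.round(MM-mm,1))
E
python3 go.py 469.4,-117.8,90,0 469.4,-117.8,71,0
```

```text
hood 0.58 [416.9, 221.0] 885 ztop 88.3 bbox mid [ 461.3 -397. ] size [47.2 47.3]
hood 0.52 [388.1, 225.0] 4059 ztop 10.8 bbox mid [ 463.6 -348.4] size [118.9 196.5]
retaining_ring 0.78 [279.6, 274.3] 242 ztop 19.5 bbox mid [ 358.3 -120.8] size [33.5 33.8]
retaining_ring 0.71 [240.8, 276.9] 411 ztop 25.4 bbox mid [354.6 -37.9] size [45.1 46.2]
retaining_ring 0.62 [373.2, 216.0] 377 ztop 27.9 bbox mid [ 464.3 -298.5] size [46.7 46.1]
t 16.88 tcp [ 468.8 -119.6  129.7] yaw 0.0 tilt x [ 4.e-04 -5.e-04 -1.e+00] F [ 0.9 -1.  -0.4] w 78.1 q [-37.   3.  50. 116.  -3.  62.  14.]
469.4,-117.8,90,0 -> [39.7  1.8  0.5] turn 0.0
469.4,-117.8,71,0 -> [58.7  1.8  0.5] turn 0.0
```

Call:
step_arm(deltas=[[0.8, 0.03, 0.001, 0.0005, 0], [0.8, 0.052, 0.001, 0.0005, 0], [0.8, 0.0585, 0.001, 0.0005, 0], [0.8, 0.0585, 0.001, 0.0005, 0], [-1, 0.0585, 0.001, 0.0005, 0], [-1, 0.0585, 0.001, 0.0005, 0], [-1, 0.0585, 0.001, 0.0005, 0], [-1, 0.0585, 0.001, 0.0005, 0], [-1, 0.0585, 0.001, 0.0005, 0], [-1, 0.0585, 0.001, 0.0005, 0], [-1, 0.0585, 0.001, 0.0005, 0]])

```text
time_s: 18.25
tool_pos: [0.4696, -0.1166, 0.0711]
tool_rot: [35.0, 90.0, 35.3]
force: [0.1, 0.8, 3.6]
grip_width: 0.047
```

```bash
python3 go.py -,-,120,- 620.8,-171.2,120,0 620.8,-171.2,45,0
```

```text
t 18.25 tcp [ 469.6 -116.6   71.1] yaw 0.2 tilt x [ 4.e-04  3.e-04 -1.e+00] F [0.1 0.8 3.6] w 47.0 q [-35.  10.  49. 119.  -9.  55.  19.]
-,-,120,- -> [-48.9   0.    0. ] turn 0
620.8,-171.2,120,0 -> [-48.9 -55.2 151. ] turn 0.2
620.8,-171.2,45,0 -> [ 26.1 -55.2 150.9] turn 0.2
```

Call:
step_arm(deltas=[[-1, -0.015, 0, 0, 0], [-1, -0.04, 0, 0.01, 0], [-1, -0.049, -0.02, 0.055, 0], [-1, -0.049, -0.04, 0.105, 0], [-1, -0.049, -0.0545, 0.14, 0], [-1, -0.049, -0.0545, 0.151, 0], [-1, -0.01, -0.0545, 0.151, 0], [-1, 0.015, -0.0545, 0.151, 0], [-1, 0.023, -0.0545, 0.151, 0], [-1, 0.023, -0.0545, 0.151, 0]])

```text
time_s: 19.5
tool_pos: [0.6203, -0.1702, 0.0483]
tool_rot: [117.5, 90.0, 117.8]
force: [0.3, -0.1, 0.7]
grip_width: 0.0473
```

```bash
python3 go.py 620.8,-170.6,38,0;  python3 - <<'E'
from h import *
p,d=read_camera("side");q=p[130:260,190:330];cv2.imwrite("pics/s4.png",cv2.resize(q,None,fx=4,fy=4,interpolation=cv2.INTER_CUBIC)[...,::-1])
E
```

```text
t 19.5 tcp [ 620.3 -170.2   48.3] yaw 0.2 tilt x [-2.e-04  4.e-04 -1.e+00] F [ 0.3 -0.1  0.7] w 47.3 q [-21.  33.  45.  97. -26.  61.  32.]
620.8,-170.6,38,0 -> [10.3 -0.4  0.5] turn 0.2
```

View pics/s4.png

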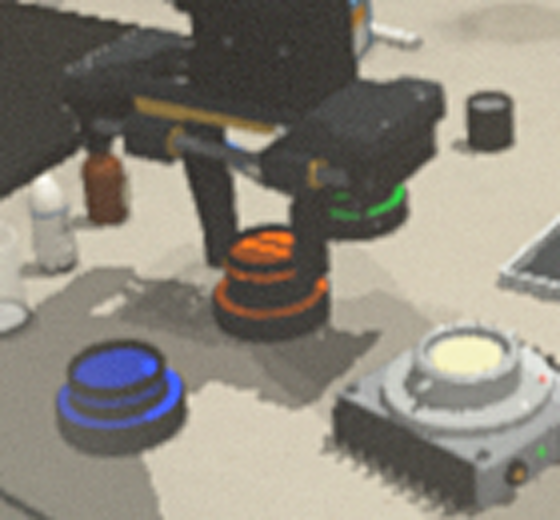

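Call:
step_arm(deltas=[[-1, 0.004, 0, 0.0005, 0], [-1, 0.007, 0, 0.0005, 0], [-1, 0.009, 0, 0.0005, 0], [-1, 0.0108, 0, 0.0005, 0], [-1, 0.0108, 0, 0.0005, 0]])

```text
time_s: 20.18
tool_pos: [0.6212, -0.1707, 0.0372]
tool_rot: [34.0, 90.0, 34.2]
force: [-0.5, 0.5, 0.5]
grip_width: 0.0474
```

Down with no resistance: seated. Release, rise, and go over the blue one.

Call:
step_arm(deltas=[[0.0, 0, 0, 0, 0], [0.5, 0, 0, 0, 0], [0.7, 0, 0, 0, 0], [0.7, -0.015, 0, 0, 0], [0.8, -0.06, 0, 0, 0], [0.8, -0.08, 0.03, 0.002, 0], [0.8, -0.08, 0.08, 0.007, 0], [0.8, -0.08, 0.118, 0.0095, 0], [0.8, -0.08, 0.118, 0.0095, 0], [0.8, -0.08, 0.118, 0.0095, 0]])

```text
time_s: 21.42
tool_pos: [0.6303, -0.0536, 0.1179]
tool_rot: [-42.0, 89.9, -41.9]
force: [-0.3, -0.5, -0.3]
grip_width: 0.0781
```

```bash
python3 - <<'E'
from h import *
for n in("top","side"):
  p,d=read_camera(n);m=camera_model(n);W=cloud(d,m)
  for t in("orange_filter","blue_filter"):
    for r in regions_of(n,t)[:2]:
        P=W[r['pixels']];P=P[~np.isnan(P[:,0])]
        zt=np.percentile(P[:,2],97);T=P[P[:,2]>zt-.004];mm,MM=np.percentile(T[:,:2],[1,99],axis=0)*1000
        print(n,t,round(r['p'],2),r['pixel'],len(P),'ztop',round(zt*1000,1),'bbox mid',np.round((mm+MM)/2,1),'size',np.round(MM-mm,1))
E
python3 go.py 630.8,-52.7,37,0
```

```text
top orange_filter 0.72 [304.6, 146.9] 433 ztop 35.9 bbox mid [ 621.1 -171.4] size [48.1 43.7]
top blue_filter 0.54 [255.0, 143.6] 84 ztop 35.7 bbox mid [633.  -70.2] size [34.7 14. ]
side orange_filter 0.65 [256.7, 196.8] 324 ztop 33.5 bbox mid [ 618.6 -170.9] size [46.4 46.6]
side blue_filter 0.92 [220.6, 226.9] 416 ztop 33.6 bbox mid [629.1 -51.8] size [45.9 46.7]
t 21.73 tcp [630.1 -53.9 117.2] yaw 0.1 tilt x [ 2.e-04 -3.e-04 -1.e+00] F [-0.9 -0.1  0.4] w 78.4 q [-34.  27.  47.  96. -21.  67.  18.]
630.8,-52.7,37,0 -> [80.2  1.2  0.7] turn 0.1
```

Call:
step_arm(deltas=[[0.8, 0.04, 0.001, 0.0005, 0], [0.8, 0.07, 0.001, 0.0005, 0], [0.8, 0.08, 0.001, 0.0005, 0], [0.8, 0.08, 0.001, 0.0005, 0], [-1, 0.08, 0.001, 0.0005, 0], [-1, 0.08, 0.001, 0.0005, 0], [-1, 0.08, 0.001, 0.0005, 0], [-1, 0.08, 0.001, 0.0005, 0], [-1, 0.08, 0.001, 0.0005, 0], [-1, 0.08, 0.001, 0.0005, 0], [-1, 0.08, 0.001, 0.0005, 0]])

```text
time_s: 23.1
tool_pos: [0.6311, -0.0515, 0.0375]
tool_rot: [14.5, 90.0, 14.7]
force: [0.1, 1.0, 3.7]
grip_width: 0.0474
```

```bash
python3 go.py -,-,120,- 469.5,-117.4,120,0 469.5,-117.4,80,0
```

```text
t 23.1 tcp [631.1 -51.5  37.5] yaw 0.2 tilt x [ 8.e-04  2.e-04 -1.e+00] F [0.1 1.  3.7] w 47.4 q [-31.  32.  44.  99. -25.  59.  21.]
-,-,120,- -> [-82.5   0.    0.1] turn 0
469.5,-117.4,120,0 -> [ -82.6  -65.2 -161.7] turn 0.2
469.5,-117.4,80,0 -> [ -42.6  -65.2 -161.8] turn 0.2
```

Call:
step_arm(deltas=[[-1, -0.02, 0, 0, 0], [-1, -0.06, 0, 0, 0], [-1, -0.082, -0.01, -0.03, 0], [-1, -0.082, -0.03, -0.08, 0], [-1, -0.082, -0.05, -0.13, 0], [-1, -0.082, -0.064, -0.157, 0], [-1, -0.082, -0.064, -0.1617, 0], [-1, -0.06, -0.064, -0.1617, 0], [-1, -0.046, -0.064, -0.1617, 0], [-1, -0.046, -0.064, -0.1617, 0]])

```text
time_s: 24.35
tool_pos: [0.4687, -0.1161, 0.0822]
tool_rot: [-155.0, 89.8, -154.7]
force: [-0.6, -0.0, -1.2]
grip_width: 0.0473
```

```bash
python3 go.py 469.5,-116.5,71.6,0
```

```text
t 24.35 tcp [ 468.7 -116.1   82.2] yaw 0.2 tilt x [-0.0024 -0.0011 -1.    ] F [-0.6 -0.  -1.2] w 47.3 q [-40.   9.  54. 118.  -9.  57.  19.]
469.5,-116.5,71.6,0 -> [10.6 -0.4  0.8] turn 0.2
```

Call:
step_arm(deltas=[[-1, 0.0, 0, 0.0007, 0], [-1, 0.003, 0, 0.0007, 0], [-1, 0.006, 0, 0.0007, 0], [-1, 0.009, 0, 0.0007, 0], [-1, 0.0108, 0, 0.0007, 0], [-1, 0.0108, 0, 0.0007, 0]])

```text
time_s: 25.1
tool_pos: [0.4698, -0.1162, 0.0721]
tool_rot: [179.3, 90.0, 179.5]
force: [-0.9, -0.6, -0.5]
grip_width: 0.0475
```

Call:
step_arm(deltas=[[0.0, 0, 0, 0, 0], [0.5, 0, 0, 0, 0], [0.7, 0, 0, 0, 0], [0.7, -0.015, 0, 0, 0], [0.8, -0.05, 0, 0, 0], [0.8, -0.07, -0.03, -0.001, 0], [0.8, -0.07, -0.08, -0.003, 0], [0.8, -0.07, -0.13, -0.005, 0], [0.8, -0.05, -0.17, -0.005, 0], [0.8, -0.03, -0.182, -0.005, 0], [0.8, -0.03, -0.182, -0.005, 0], [0.8, -0.03, -0.182, -0.005, 0]])

```text
time_s: 26.6
tool_pos: [0.4663, -0.2976, 0.1033]
tool_rot: [15.9, 89.9, 16.2]
force: [-0.4, -0.0, 0.7]
grip_width: 0.0782
```

```bash
python3 - <<'E'
from h import *
for n in("top","side"):
  p,d=read_camera(n);m=camera_model(n);W=cloud(d,m)
  for t in("blue_filter",):
    for r in regions_of(n,t)[:2]:
        P=W[r['pixels']];P=P[~np.isnan(P[:,0])]
        zt=np.percentile(P[:,2],97);T=P[P[:,2]>zt-.004];mm,MM=np.percentile(T[:,:2],[1,99],axis=0)*1000
        print(n,t,round(r['p'],2),r['pixel'],len(P),'ztop',round(zt*1000,1),'bbox mid',np.round((mm+MM)/2,1),'size',np.round(MM-mm,1))
E
python3 go.py 464.6,-298.2,29.5,0
```

```text
side blue_filter 0.86 [307.2, 215.0] 416 ztop 67.4 bbox mid [ 468.4 -116.6] size [46.1 46.4]
t 26.8 tcp [ 466.5 -297.4  103.1] yaw 0.3 tilt x [ 1.7e-03  4.0e-04 -1.0e+00] F [-0.1  0.9  0.9] w 78.5 q [-20.  20.  58. 108. -20.  62.  47.]
464.6,-298.2,29.5,0 -> [73.6 -0.9 -2. ] turn 0.3
```

Call:
step_arm(deltas=[[0.8, 0.04, -0.001, -0.002, 0], [0.8, 0.065, -0.001, -0.002, 0], [0.8, 0.0736, -0.001, -0.002, 0], [0.8, 0.0736, -0.001, -0.002, 0], [-1, 0.0736, -0.001, -0.002, 0], [-1, 0.0736, -0.001, -0.002, 0], [-1, 0.0736, -0.001, -0.002, 0], [-1, 0.0736, -0.001, -0.002, 0], [-1, 0.0736, -0.001, -0.002, 0], [-1, 0.0736, -0.001, -0.002, 0], [-1, 0.0736, -0.001, -0.002, 0]])

```text
time_s: 28.18
tool_pos: [0.4639, -0.2993, 0.0289]
tool_rot: [3.0, 90.0, 3.2]
force: [0.0, 1.0, 3.5]
grip_width: 0.0473
```

```bash
python3 go.py -,-,150,- 469.5,-117.2,150,0 469.5,-117.2,100,0
```

```text
t 28.18 tcp [ 463.9 -299.3   28.9] yaw 0.2 tilt x [ 6.e-04  0.e+00 -1.e+00] F [0.  1.  3.5] w 47.3 q [-15.  27.  54. 111. -26.  55.  52.]
-,-,150,- -> [-1.211e+02  0.000e+00  1.000e-01] turn 0
469.5,-117.2,150,0 -> [-121.1  182.1    6.4] turn 0.2
469.5,-117.2,100,0 -> [-71.1 182.1   6.3] turn 0.2
```

Call:
step_arm(deltas=[[-1, -0.02, 0, 0, 0], [-1, -0.07, 0, 0, 0], [-1, -0.115, 0.02, 0.001, 0], [-1, -0.121, 0.07, 0.003, 0], [-1, -0.121, 0.12, 0.005, 0], [-1, -0.121, 0.165, 0.0063, 0], [-1, -0.121, 0.1815, 0.0063, 0], [-1, -0.09, 0.1815, 0.0063, 0], [-1, -0.074, 0.1815, 0.0063, 0], [-1, -0.072, 0.1815, 0.0063, 0], [-1, -0.072, 0.1815, 0.0063, 0]])

```text
time_s: 29.55
tool_pos: [0.4694, -0.1181, 0.1014]
tool_rot: [1.6, 90.0, 1.7]
force: [0.6, -0.4, -0.7]
grip_width: 0.0472
```

```bash
python3 go.py 469.5,-117.8,89,0; python3 - <<'E'
from h import *
p,d=read_camera("side");q=p[130:270,230:380];cv2.imwrite("pics/s5.png",cv2.resize(q,None,fx=4,fy=4,interpolation=cv2.INTER_CUBIC)[...,::-1])
E
```

```text
t 29.55 tcp [ 469.4 -118.1  101.4] yaw 0.2 tilt x [ 7.e-04  0.e+00 -1.e+00] F [ 0.6 -0.4 -0.7] w 47.2 q [-46.   8.  61. 117.  -8.  59.  19.]
469.5,-117.8,89,0 -> [12.4  0.3  0. ] turn 0.2
```

View pics/s5.png

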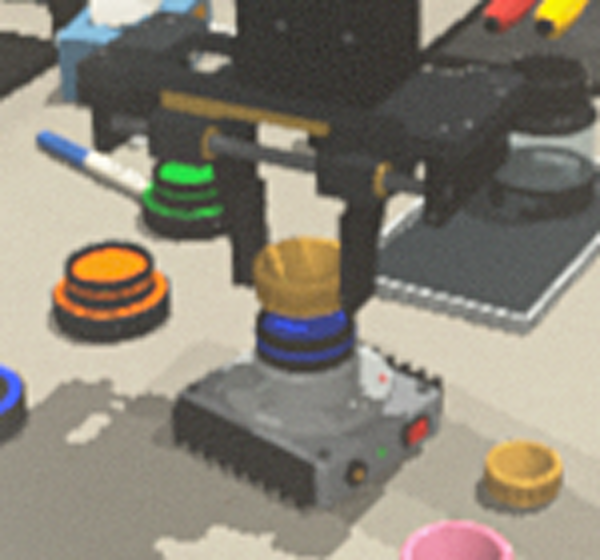

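Ring hovering over the blue filter in the lamp. Lower.

Call:
step_arm(deltas=[[-1, 0.004, 0, 0, 0], [-1, 0.007, 0, 0, 0], [-1, 0.01, 0, 0, 0], [-1, 0.0125, 0, 0, 0], [-1, 0.0125, 0, 0, 0]])

```text
time_s: 30.22
tool_pos: [0.4692, -0.1177, 0.0888]
tool_rot: [142.2, 89.9, 142.4]
force: [-3.7, 1.3, 7.7]
grip_width: 0.0475
```

Call:
step_arm(deltas=[[0.0, 0, 0, 0, 0], [0.5, 0, 0, 0, 0], [0.7, 0, 0, 0, 0], [0.7, -0.015, 0, 0, 0], [0.8, -0.05, 0, 0, 0], [0.8, -0.08, 0, 0.04, 0], [0.8, -0.1, 0, 0.09, 0], [0.8, -0.1, -0.02, 0.14, 0], [0.8, -0.1, -0.06, 0.17, 0], [0.8, -0.1, -0.11, 0.18, 0], [0.8, -0.1, -0.15, 0.18, 0], [0.8, -0.1, -0.15, 0.18, 0]])

```text
time_s: 31.72
tool_pos: [0.6479, -0.2725, 0.1894]
tool_rot: [-96.8, 89.8, -97.0]
force: [-1.5, 0.0, -0.2]
grip_width: 0.0786
```

```bash
python3 go.py 460.7,-398.1,190,20.2; python3 - <<'E'
from h import *
p,d=read_camera("side");m=camera_model("side");W=cloud(d,m)
for t in("blue_filter","retaining_ring"):
    for r in regions_of("side",t)[:3]:
        P=W[r['pixels']];P=P[~np.isnan(P[:,0])]
        zt=np.percentile(P[:,2],97);T=P[P[:,2]>zt-.004];mm,MM=np.percentile(T[:,:2],[1,99],axis=0)*1000
        print(t,round(r['p'],2),r['pixel'],len(P),'ztop',round(zt*1000,1),'bbox mid',np.round((mm+MM)/2,1),'size',np.round(MM-mm,1))
q=p[160:270,240:380];cv2.imwrite("pics/s6.png",cv2.resize(q,None,fx=5,fy=5,interpolation=cv2.INTER_CUBIC)[...,::-1])
E
```

```text
t 31.73 tcp [ 647.9 -272.5  189.4] yaw -0.2 tilt x [-5.e-04 -4.e-03 -1.e+00] F [-1.5  0.  -0.2] w 78.6 q [-16.  35.  55.  80. -29.  79.  39.]
460.7,-398.1,190,20.2 -> [  -0.  -126.2 -186.8] turn -20.4
blue_filter 0.59 [308.4, 219.8] 188 ztop 66.9 bbox mid [ 463.1 -103.8] size [35.5 23.6]
retaining_ring 0.89 [344.9, 272.5] 602 ztop 22.6 bbox mid [351.9 -36.5] size [44.2 45.8]
retaining_ring 0.84 [362.0, 247.9] 262 ztop 17.1 bbox mid [ 356.  -118.9] size [33.1 34.1]
retaining_ring 0.57 [304.0, 207.0] 431 ztop 85.3 bbox mid [ 466.8 -116.9] size [45.  45.4]
```

View pics/s6.png

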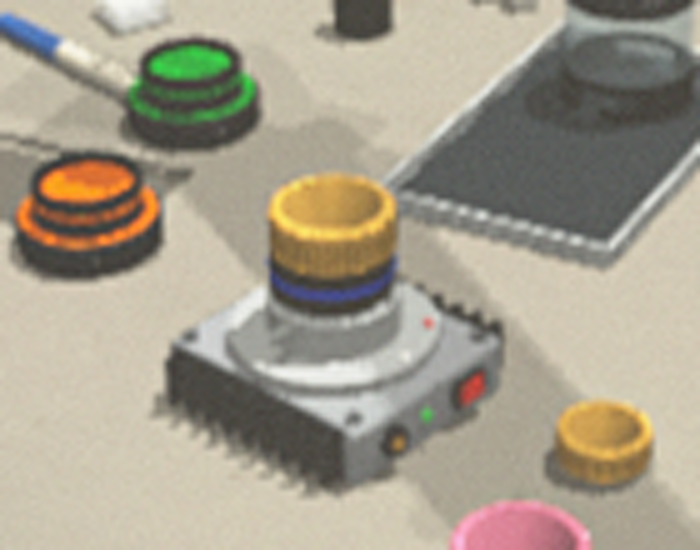

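Ring seated flush on the blue filter, orange and green on their stands. Now fetch the hood.

Call:
step_arm(deltas=[[0.8, 0, -0.05, 0, 0], [0.8, 0, -0.1, -0.02, -6], [0.8, 0, -0.126, -0.07, -12], [0.8, 0, -0.126, -0.12, -20], [0.8, 0, -0.126, -0.17, -20.4], [0.8, 0, -0.126, -0.187, -20.4], [0.8, 0, -0.126, -0.187, -20.4], [0.8, 0, -0.126, -0.187, -20.4]])

```text
time_s: 32.88
tool_pos: [0.466, -0.3923, 0.1884]
tool_rot: [-29.1, 89.9, -8.3]
force: [-1.0, 0.5, 0.3]
grip_width: 0.0783
```

```bash
python3 go.py 460.7,-398.1,87.3,20.2;
```

```text
t 32.88 tcp [ 466.  -392.3  188.4] yaw 20.8 tilt x [ 1.3e-03 -2.0e-04 -1.0e+00] F [-1.   0.5  0.3] w 78.3 q [ -7.  22.  56.  95. -19.  73.  74.]
460.7,-398.1,87.3,20.2 -> [101.1  -3.5  -7.1] turn 0.6
```

Call:
step_arm(deltas=[[0.8, 0.0, -0.0035, -0.007, 0.6], [0.8, 0.04, -0.0035, -0.007, 0.6], [0.8, 0.08, -0.0035, -0.007, 0.6], [0.8, 0.1, -0.0035, -0.007, 0.6], [0.8, 0.1, -0.0035, -0.007, 0.6], [-1, 0.1, -0.0035, -0.007, 0.6], [-1, 0.1, -0.0035, -0.007, 0.6], [-1, 0.1, -0.0035, -0.007, 0.6], [-1, 0.1, -0.0035, -0.007, 0.6], [-1, 0.1, -0.0035, -0.007, 0.6], [-1, 0.1, -0.0035, -0.007, 0.6], [-1, 0.1, -0.0035, -0.007, 0.6]], newtons=30)

```text
time_s: 34.38
tool_pos: [0.4591, -0.3995, 0.0889]
tool_rot: [-31.1, 89.9, -11.0]
force: [3.1, 2.1, 5.3]
grip_width: 0.0486
```

```bash
python3 go.py -,-,215,- 469.4,-117.8,215,20.2
```

```text
t 34.38 tcp [ 459.1 -399.5   88.9] yaw 20.0 tilt x [ 2.2e-03 -4.0e-04 -1.0e+00] F [3.1 2.1 5.3] w 48.6 q [ -3.  28.  53. 101. -25.  64.  78.]
-,-,215,- -> [-1.261e+02 -1.000e-01  2.000e-01] turn 0
469.4,-117.8,215,20.2 -> [-126.2  261.   106.5] turn -0.2
```

Call:
step_arm(deltas=[[-1, -0.03, 0, 0, 0], [-1, -0.08, 0, 0, 0], [-1, -0.12, 0, 0, 0], [-1, -0.126, 0.04, 0.016, 0], [-1, -0.126, 0.09, 0.037, 0], [-1, -0.126, 0.14, 0.057, 0], [-1, -0.126, 0.19, 0.077, 0], [-1, -0.126, 0.235, 0.096, 0], [-1, -0.126, 0.26, 0.1065, 0], [-1, -0.106, 0.26, 0.1065, 0], [-1, -0.106, 0.26, 0.1065, 0], [-1, -0.106, 0.26, 0.1065, 0]])

```text
time_s: 35.88
tool_pos: [0.4685, -0.1196, 0.1941]
tool_rot: [-167.0, 89.9, -147.0]
force: [-0.4, 0.2, -0.8]
grip_width: 0.0486
```

```bash
python3 go.py 469.4,-117.8,150,20.1 ; python3 - <<'E'
from h import *
for n in ("side","top"):
  p,d=read_camera(n);m=camera_model(n);W=cloud(d,m)
  if n=="side":
    q=p[110:270,230:400];cv2.imwrite("pics/s7.png",cv2.resize(q,None,fx=4,fy=4,interpolation=cv2.INTER_CUBIC)[...,::-1])
  for r in regions_of(n,"hood")[:2]:
        P=W[r['pixels']];P=P[~np.isnan(P[:,0])]
        zt=np.percentile(P[:,2],99);T=P[P[:,2]>zt-.02];mm,MM=np.percentile(T[:,:2],[1,99],axis=0)*1000
        print(n,round(r['p'],2),r['pixel'],len(P),'ztop',round(zt*1000,1),'zmin',np.round(np.percentile(P[:,2],1)*1000,1),'bbox mid',np.round((mm+MM)/2,1),'size',np.round(MM-mm,1))
E
```

```text
t 35.88 tcp [ 468.5 -119.6  194.1] yaw 19.9 tilt x [-9.e-04 -6.e-04 -1.e+00] F [-0.4  0.2 -0.8] w 48.6 q [-41.  -2.  52. 111.   2.  70.  30.]
469.4,-117.8,150,20.1 -> [44.1  1.4  1.5] turn -0.2
side 0.91 [305.8, 168.6] 1592 ztop 192.2 zmin 108.3 bbox mid [ 464.9 -116.8] size [45.2 48.2]
```

View pics/s7.png

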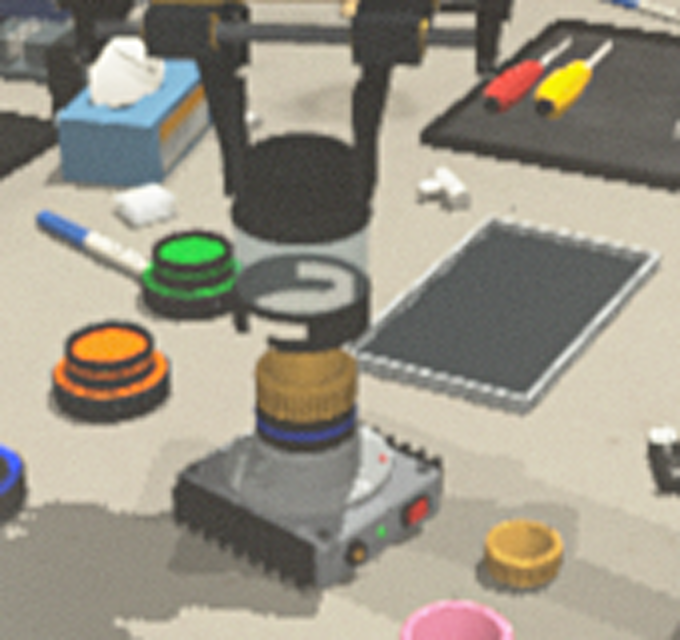

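Call:
step_arm(deltas=[[-1, 0.01, 0.0007, 0.0015, 0], [-1, 0.025, 0.0007, 0.0015, 0], [-1, 0.04, 0.0007, 0.0015, 0], [-1, 0.053, 0.0007, 0.0015, 0], [-1, 0.053, 0.0007, 0.0015, 0]])

```text
time_s: 36.7
tool_pos: [0.4691, -0.1175, 0.1398]
tool_rot: [173.2, 89.8, -166.9]
force: [-0.2, 0.1, -2.2]
grip_width: 0.0481
```

```bash
python3 go.py 469.6,-118.5,118,20.1
```

```text
t 36.7 tcp [ 469.1 -117.5  139.8] yaw 20.0 tilt x [-2.8e-03 -7.0e-04 -1.0e+00] F [-0.2  0.1 -2.2] w 48.1 q [-40.   2.  53. 115.  -2.  64.  34.]
469.6,-118.5,118,20.1 -> [21.8 -1.1  0.2] turn -0.1
```

Call:
step_arm(deltas=[[-1, 0.005, -0.0008, 0, 0], [-1, 0.01, -0.0008, 0, 0], [-1, 0.014, -0.0008, 0, 0], [-1, 0.018, -0.0008, 0, 0], [-1, 0.0215, -0.0008, 0, 0], [-1, 0.0215, -0.0008, 0, 0], [-1, 0.0215, -0.0008, 0, 0]])

```text
time_s: 37.58
tool_pos: [0.4704, -0.1183, 0.1197]
tool_rot: [54.0, 90.0, 74.0]
force: [-0.0, 0.5, -1.7]
grip_width: 0.0487
```

Call:
step_arm(deltas=[[-1, 0.001, 0, 0, 0], [-1, 0.002, 0, 0, 0], [-1, 0.002, 0, 0, 0], [-1, 0.002, 0, 0, 0]])

```text
time_s: 38.08
tool_pos: [0.4706, -0.1184, 0.1179]
tool_rot: [-20.2, 90.0, -0.2]
force: [0.1, -0.4, 1.6]
grip_width: 0.0488
```

Touching the flange. Turn to lock (clockwise, +40).

Call:
step_arm(deltas=[[-1, 0.0005, 0, 0, 8], [-1, 0.0005, 0, 0, 16], [-1, 0.0005, 0, 0, 24], [-1, 0.0005, 0, 0, 32], [-1, 0.0005, 0, 0, 40], [-1, 0.0005, 0, 0, 40], [-1, 0.0005, 0, 0, 40]])

```text
time_s: 38.95
tool_pos: [0.4697, -0.1194, 0.1178]
tool_rot: [-138.0, 89.9, -158.0]
force: [-4.0, -1.9, 7.8]
grip_width: 0.0488
```

```bash
python3 go.py -,-,-,-19.8; python3 - <<'E'
from h import *
p,d=read_camera("side")
q=p[150:270,240:370];cv2.imwrite("pics/s8.png",cv2.resize(q,None,fx=5,fy=5,interpolation=cv2.INTER_CUBIC)[...,::-1])
E
```

```text
t 38.95 tcp [ 469.7 -119.4  117.8] yaw -20.0 tilt x [-1.9e-03 -8.0e-04 -1.0e+00] F [-4.  -1.9  7.8] w 48.8 q [-43.   5.  57. 116.  -5.  61.  -4.]
-,-,-,-19.8 -> [0. 0. 0.] turn -0.2
```

View pics/s8.png

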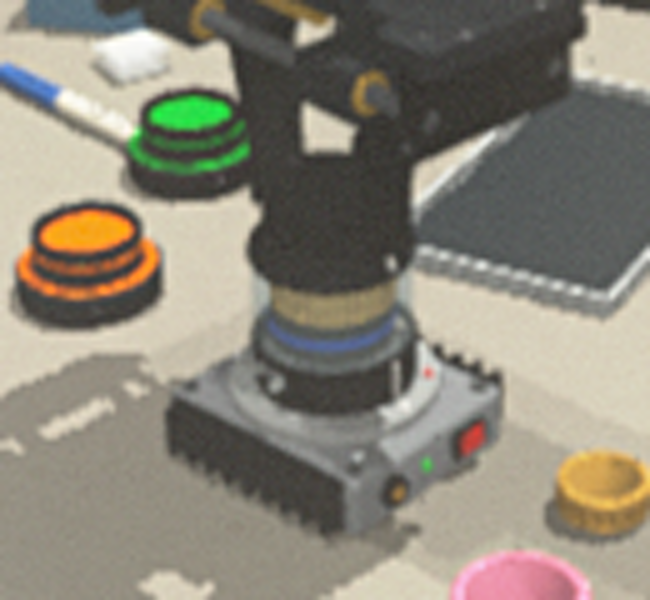

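Call:
step_arm(deltas=[[-0.1, 0, 0, 0, 0], [0.3, 0, 0, 0, 0], [0.7, 0, 0, 0, 0], [0.7, -0.01, 0, 0, 0], [0.8, -0.05, 0, 0, 0], [0.8, -0.1, 0, 0, 0], [0.8, -0.11, 0.05, 0, 0], [0.8, -0.11, 0.1, 0, 0], [0.8, -0.11, 0.15, 0, 0], [0.8, -0.11, 0.15, 0, 0]])

```text
time_s: 40.25
tool_pos: [0.5225, 0.0278, 0.2274]
tool_rot: [10.4, 90.0, -9.2]
force: [0.1, -0.3, -0.2]
grip_width: 0.0782
```

```bash
python3 go.py; python3 - <<'E'
from h import *
for n in ("side","top"):
  p,d=read_camera(n);m=camera_model(n);W=cloud(d,m);z=np.load(n+"0.npz")
  if n=="side":
    f=lambda a:cv2.resize(a[150:265,255:350],None,fx=4,fy=4,interpolation=cv2.INTER_CUBIC)
    cv2.imwrite("pics/s9.png",np.hstack([f(z['p']),f(p)])[...,::-1])
  for t in("hood","blue_filter","orange_filter","green_filter"):
   for r in regions_of(n,t)[:1]:
        P=W[r['pixels']];P=P[~np.isnan(P[:,0])]
        zt=np.percentile(P[:,2],97);T=P[P[:,2]>zt-.006];mm,MM=np.percentile(T[:,:2],[1,99],axis=0)*1000
        print(n,t,round(r['p'],2),r['pixel'],len(P),'ztop',round(zt*1000,1),'bbox mid',np.round((mm+MM)/2,1),'size',np.round(MM-mm,1))
E
```

```text
t 40.25 tcp [522.5  27.8 227.4] yaw -19.5 tilt x [ 6.e-04 -1.e-04 -1.e+00] F [ 0.1 -0.3 -0.2] w 78.2 q [-52.   3.  49. 104.  -3.  74. -23.]
side hood 0.77 [305.7, 205.3] 1506 ztop 114.7 bbox mid [ 467.8 -117. ] size [45.9 47. ]
side orange_filter 0.58 [256.6, 196.8] 312 ztop 33.2 bbox mid [ 618.8 -170.1] size [46.8 45.5]
side green_filter 0.69 [279.9, 176.3] 262 ztop 33.6 bbox mid [ 638.6 -288.9] size [44.3 48.4]
top hood 0.73 [278.0, 223.5] 760 ztop 117.9 bbox mid [ 470.9 -119.6] size [49.  48.9]
top blue_filter 0.61 [277.0, 216.8] 133 ztop 73.4 bbox mid [ 467.  -117.9] size [29.6 25.1]
top orange_filter 0.61 [302.8, 148.0] 432 ztop 35.6 bbox mid [ 620.7 -172.3] size [46.  45.5]
top green_filter 0.79 [359.2, 132.8] 407 ztop 36.0 bbox mid [ 639.6 -288. ] size [44.9 43.7]
```

View pics/s9.png

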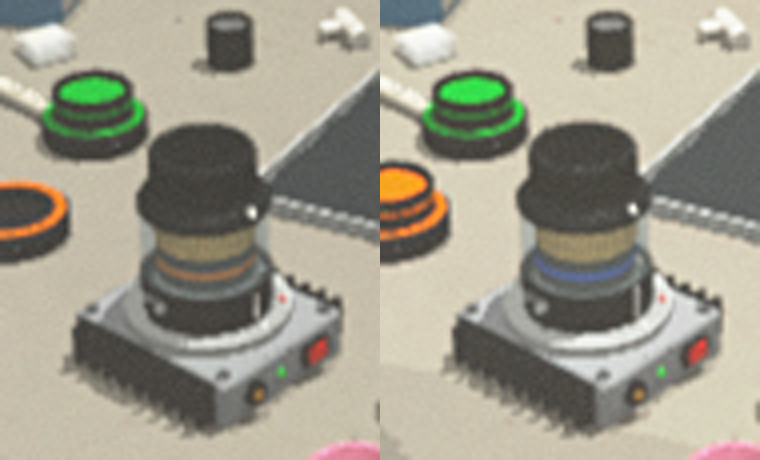

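```bash
python3 -c "
from cell import env;print(env.sign_off())"
```

```text
the job is handed in; nothing more can be done
None
```

The lamp now holds the blue filter, with the brass ring on it and the hood back on and locked. I handed the job in at about 40 s on the robot's clock.

**What I did:** I unlocked the hood and stood it and the brass ring upright in the tray. I moved the orange filter to the orange-rimmed stand and seated the blue one in the lamp. Then I put the ring back, lowered the hood onto the flange and turned it 40° clockwise to lock it.

**Final checks:**
- **Hood height and lock:** its top measured within about 0.2 mm of the starting height in both the top and side cameras. Its white index line sits where it did before I started. I did not test the lock by pulling on it.
- **Filters:** the orange filter is seated on its stand and the green one is untouched. The blue band shows under the ring through the hood wall.
- **Disagreement:** the top camera put the hood about 1–2 mm sideways from its start position. The side camera showed less than 1 mm. I judged this to be within the hood's 2.5 mm of play and left it.
- **Slip on the way:** my first grip on the hood was too low and closed on the clear wall. I reopened and gripped the collar, and nothing had moved.

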